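Index the rotary fixture and load the next pump housing

ROBOT

A 6-joint arm with a two-finger parallel gripper is mounted at the origin on a cart in front of the work surface, level with it; the furniture and walls round the work are solid. World frame = base frame: x ahead of the robot, y to its left, z up, the work surface at z = 0. Lengths are in m, angles in rad, forces in N, time in s.
With the tool pointing down it reaches from about 0.3 to 0.85 m from the base axis. Payload 4.2 kg.
Tool frame: the origin (TCP) lies on the centre line of the jaws, within the pads' length; the fingertips stand 11 mm ahead of it and the grasp point (between the pads) lies 8 mm behind it; y points along the fingers, z is the direction in which the jaws open and shut, and the axes are right-handed (so a half turn about y gives the same grasp; the last joint's range is limited). The gripper opens to 91 mm and grips with 3 to 60 N. Pads are 32 mm wide; open, the fingers measure 118 mm over their backs; the gripper's body (76 mm by 178 mm) begins 60 mm behind the grasp point.
Start: joints at [-1.164, 0.32, 1.565, -0, 1.257, -0.02], TCP at [0.238, -0.523, 0.225] pointing down, gripper open.
Joint ranges: [-3.11, 3.11], [-0.84, 2.01], [0.21, 2.61], [-1.34, 4.49], [0.05, 2.63], [-2.56, 2.56]. Speed limits (rad/s): [2.57, 2.57, 3.14, 3.14, 3.14, 3.14].

INTERFACE

Orientations are given as a 3x3 rotation matrix whose columns are the frame's x, y, z axes.
In Python, from plant import readout, optics, robot gives the robot as it stands.
- The arm moves only by the tool step_arm, never from a script. Its arguments are lists of equal length, an entry for each row: "delta_rot": the turn, a rotation vector about the tool's x, y, z in degrees, a list of three; "slide": the shift along the tool's x, y, z in mm, a list of three; "jaw": the finger opening in mm, from 0 to 91.2. A call has 1 to 20 rows; each row shifts and turns the commanded pose from where the row before left it, along the tool's axes as they then stand; what a row does not reach is not made up. A row lasts 1/10 s, in which the tool goes at most 50 mm and 8.59 degrees, less where a joint would pass 70% of its speed; a pose out of reach is approached as far as the arm can. A call with a gripper value outside its range is refused whole. The fingers move at their own pace and stop on an object; "squeeze" is the grip in N (left out, the last holds). Time passes only in rows, so rows that do not move let the fingers close. It gives the time, the measured TCP pose, the force and the opening at its end, in the units of the state.
- readout.get_state(): the state, without advancing time (a new reading comes with each control period).
- optics.read_camera(name): name is "scene" or "side" or "wrist"; returns the picture (480x640x3 uint8, red, green, blue); there is no depth.
- optics.camera_model(name): a dict with "intrinsics" (3x3 intrinsics, pixels), "eye" and "orientation" of the camera in the world; the wrist camera has in their place "T_tool_cam" (4x4, takes a point from camera to tool coordinates, whose origin is the TCP and whose axes are the tool frame's). Camera axes: x right, y down, z forward; pixel columns grow to the right and rows downward; lengths in m; the calibration is good to about 2 mm. The wrist camera is an equidistant fisheye: a pixel r from the principal point sees the ray r / f radians off the axis. A picture is of the moment at which its call begins: read the wrist's pose just before it. camera_model takes no time and is no camera call.
- robot.close_job(): hands the job in, once; it reports no verdict.
Trained networks look in the newest picture that a camera, given by its name, has taken for a name from the list of things; names that differ only in an ending like _2 or _b are one class to them, and where a whole thing is asked for, a point or a joint stands for the part that bears it (a point fixed in the world has none). Each returns a list of dicts, best first, with "p" (0 to 1); they miss things now and then, are a little off and sometimes report something else, mostly with a low value. They report only what shows in the picture. A call takes as long as a camera call. They do not tell look-alikes from the thing itself.
- optics.regions_of(camera, label): "mask" (480x640 bool, what is visible of it).
- optics.landmark_of(camera, label): "location" ([x, y, z] in m, in the coordinates of the camera as it stood for that picture, good to about 4 mm: a listed point, or the origin of a listed thing).
The state is a dict: "time": time; "qpos": joint angles; "qd": joint speeds; "tau": joint torques, N m; "position": TCP position; "orientation": TCP orientation; "force": force on the tool from outside, world axes, zero at the start; "ft_torque": the same for the moment, N m; "gripper_width": finger opening in m.
Only numpy, scipy, OpenCV 4.12 (cv2) and the standard library are available. Lean on these libraries where they do the work, as an engineer would, in place of code of your own. Each camera call takes 0.05 s, during which the arm holds its last target. There are 200 camera calls.

TASK

First turn the four-station indexing table one step clockwise (seen from above), so that its empty nest comes round to the pointer at the load station and clicks into its detent. Then take the pump housing out of the plastic cradle and stand it squarely and centred between the two jaws of that empty nest, lowering it to the nest's floor rather than dropping it. Keep the housing upright throughout, and leave the stapler and the oil filter alone.

Things in the scene. Friction and masses are not known exactly. Their poses are not given: they have to be found in the camera images.
- fixture_base: Grey base of the indexing table, fixed to the bench, 210 mm diameter, 12 mm high. Origin: on the table's vertical axis at bench height. Its -x axis points to the load station, which faces roughly to the robot: there a tongue with a small upright steel pointer (up to 37 mm high, 143 to 157 mm from the axis) stands out from under the table.
- turntable (a joint): Rotation (rad) of the table on its base, anticlockwise from above, no end stops. 0: empty nest at the load station. Starts at about 1.57: empty nest one step away at the robot's right. Sprung detents at every 1.57 rad (0, 1.57 ...): about 0.5 N m (5 N at a post) to leave one; within 0.6 rad of the next it is drawn in by itself, damped, and settles in about 1 s.
- nest (a point): Middle of the floor of the empty nest, on the disc's top; turns with the table. x axis points to the table's axis, y along the line through its two jaws, z up. Jaws: dark steel plates, 10 mm thick, 40 mm wide (x), 70 mm high above this floor, inner faces 70 mm apart at y = -35 and +35 mm; the other two sides are open.
- load_mark (a point): Where nest must come: the point of the load station at the height of the disc's top, fixed to the base; x axis points to the table's axis.
- post (a point): Top centre of one of the four steel posts, 18 mm diameter in the upper half, 110 mm above the disc, taller than all else on the table; the table is turned by pulling or pushing a post round. At the start this is the post at the robot's right of the load station (45 degrees from it); after one step clockwise it stands 45 degrees to the left of it.
- housing: Loose pump housing, a block with aluminium body and grey cover, 44 mm (its x) by 60 mm (its y) by 56 mm high, about 0.35 kg, alike when turned by half a turn. Origin: centre of its underside, z up. Stands in the cradle at the start.
- cradle: Grey plastic cradle fixed to the bench. Origin: centre of its underside. Floor 84 (x) by 130 mm (y), 8 mm thick. Walls 60 mm long, 78 mm high over the bench, at x = 26 to 34 and -26 to -34 mm, along the housing's 60 mm faces: fingers fit only at the open ends (y). In the nest only its 44 mm width is free, so regrasp it on the clear bench between cradle and table.
- stapler: Black stapler, 157 x 36 mm, 42 mm high, loose bystander.
- oil_filter: White spin-on oil filter can, 68 mm diameter, 84 mm high, loose bystander.
- hub (a point): Middle of the table's top, 42 mm above the bench; turns with the table. The table is an aluminium disc of 260 mm diameter carrying four nests 75 mm from the axis at 90 degree steps; three hold housings bolted on, tops up to 106 mm above the bench; one is empty. Halfway between the nests stand four upright round posts, 105 mm from the axis.
Things that resemble listed ones, but are neither listed nor needed, are in the scene too. What is shaped like the housing but green or red is not meant.

How it is judged:
On the way:
1. the table is indexed: the empty nest is at the load station, in its detent and at rest, with the housing not yet in it (value of joint turntable between -0.06 and 0.06 rad and velocity of joint turntable between -0.1 and 0.1 rad/s and horizontal distance between housing and nest above 0.08 m), for 0.2 s.
At the end, for the whole second after the job is handed in: Table in its detent, empty nest at the load station (within 0.06 rad); housing released, at rest, upright (0.08 rad) on that nest's floor (5 mm), within 15 mm (nest x) and 10 mm (nest y) of its centre, long axis along the jaw line (0.25 rad) (value of joint turntable between -0.06 and 0.06 rad and x of housing in the frame of nest between -0.015 and 0.015 m and y of housing in the frame of nest between -0.01 and 0.01 m and z of housing in the frame of nest between -0.005 and 0.005 m and angle between the y axis of housing and the y axis of nest, either way round below 0.25 rad and angle between housing's own z axis and vertical below 0.08 rad and linear speed of housing below 0.02 m/s); the robot touches nothing.
It fails at once if the housing is dropped into the nest (faster than 0.5 m/s between the jaws) (horizontal distance between housing and nest below 0.03 m and z of housing in the frame of nest below 0.04 m and linear speed of housing above 0.5 m/s).
It fails at once if the housing is tipped over (angle between housing's own z axis and vertical above 0.5 rad).
It fails at once if the stapler or the oil filter is moved more than 30 mm (distance of any of stapler, oil_filter from where it was at the start of the episode above 0.03 m).
It also fails if it takes over 67 s, if anything falls off the work surface, if the arm or the gripper's body presses on something with over 40 N, if the wrist force passes 120 N, or if a joint passes its speed limit or range.

## Working session

There is one attempt and no reset: what is moved stays moved. The work goes in short steps, Python scripts to look and compute and a tool call to move; the robot and the scene stay as the last step left them, time stands still between calls to the robot, and variables do not carry over. Pictures are saved under pics/ and viewed, about 8 in all and at most 12, crops included, and the job is handed in when it is done.

Besides the shell and the picture viewer there is one more tool, called after "Request:" by a JSON object that holds its "method" and its "body", one argument or row to a line. step_arm: Moves the arm, as the interface text tells. Its arguments: {"type":"object","properties":{"delta_rot":{"type":"array","items":{"type":"array","items":{"type":"number"}}},"slide":{"type":"array","items":{"type":"array","items":{"type":"number"}}},"jaw":{"type":"array","items":{"type":"number"}},"squeeze":{"type":"number"}},"required":["delta_rot","slide","jaw"]}

```bash
ls; mkdir -p pics
cat > h.py <<'E'
import numpy as np, cv2
from plant import readout, optics, robot
def save(n,im): cv2.imwrite(f'pics/{n}.png',im[...,::-1])
def lm(cam,label,k=4):
    m=optics.camera_model(cam); out=[]
    if cam=='wrist':
        s=readout.get_state(); T=np.eye(4);T[:3,:3]=s['orientation'];T[:3,3]=s['position'];T=T@np.array(m['T_tool_cam'])
        R,e=T[:3,:3],T[:3,3]
    else: R,e=np.array(m['orientation']),np.array(m['eye'])
    for d in optics.landmark_of(cam,label)[:k]:
        c=np.array(d['location']); w=R@c+e
        px=np.array(m['intrinsics'])@c; out.append((round(d['p'],2),w.round(4).tolist(),(px[:2]/px[2]).round().tolist() if cam!='wrist' else None))
    return out
E
python3 - <<'E'
from h import *
s=readout.get_state(); print(s['position'],s['orientation'],s['time'],s['force'])
for c in('scene','side'):
    im=optics.read_camera(c); save(c+'0',im); m=optics.camera_model(c); print(c,np.round(m['eye'],3),np.round(m['orientation'],3).tolist())
    for l in('fixture_base','hub','nest','load_mark','post','housing','cradle','stapler','oil_filter'): print(l,lm(c,l))
print(optics.camera_model('wrist'))
E
```

```text
pics
[ 0.23782558 -0.52297723  0.22410934] [[-9.10301153e-01 -7.04684746e-04  4.13946028e-01]
 [-4.13946626e-01  1.64655640e-03 -9.10299665e-01]
 [-4.01111946e-05 -9.99998396e-01 -1.79056406e-03]] 0.0 [-0.03930106 -0.38424697 -0.21939545]
scene [0.181 0.931 0.927] [[-0.892, -0.296, 0.341], [-0.452, 0.604, -0.656], [-0.012, -0.74, -0.673]]
fixture_base [(0.86, [0.5669, -0.141, -0.0031], [372.0, 217.0])]
hub [(0.6, [0.5686, -0.1425, 0.0423], [372.0, 204.0])]
nest [(0.87, [0.5834, -0.2132, 0.0383], [377.0, 190.0])]
load_mark [(0.92, [0.4888, -0.1565, 0.0461], [400.0, 208.0])]
post []
housing [(0.89, [0.5356, 0.2651, 0.0069], [318.0, 316.0]), (0.7, [0.5613, 0.4383, -0.0005], [271.0, 370.0]), (0.6, [0.4106, 0.2078, 0.0012], [376.0, 319.0])]
cradle [(0.63, [0.5402, 0.2703, 0.001], [315.0, 318.0]), (0.45, [0.5829, -0.2151, 0.0372], [377.0, 190.0]), (0.3, [0.5362, 0.2655, 0.0055], [318.0, 316.0]), (0.2, [0.4879, -0.1574, 0.0411], [401.0, 209.0])]
stapler [(0.65, [0.7329, 0.1412, -0.0008], [273.0, 259.0])]
oil_filter [(0.96, [0.7247, 0.2947, -0.0026], [244.0, 300.0])]
side [0.288 0.921 0.707]
[... 738 characters left out ...]
7.0, 273.0]), (0.16, [0.5377, 0.2631, 0.0075], [319.0, 331.0])]
oil_filter [(0.78, [0.72, 0.29, -0.0059], [230.0, 320.0]), (0.32, [0.5742, -0.1393, -0.0023], [364.0, 227.0])]
{'intrinsics': array([[371.64829954,   0.        , 316.82036689],
       [  0.        , 371.64829954, 243.75710748],
       [  0.        ,   0.        ,   1.        ]]), 'T_tool_cam': array([[ 1.47282649e-03,  9.62340853e-01,  2.71841707e-01,
        -7.57670464e-02],
       [-1.12217282e-04, -2.71841841e-01,  9.62341935e-01,
        -1.59930289e-01],
       [ 9.99998909e-01, -1.44786803e-03, -2.92384590e-04,
         5.52515415e-04],
       [ 0.00000000e+00,  0.00000000e+00,  0.00000000e+00,
         1.00000000e+00]])}
```

View pics/scene0.png

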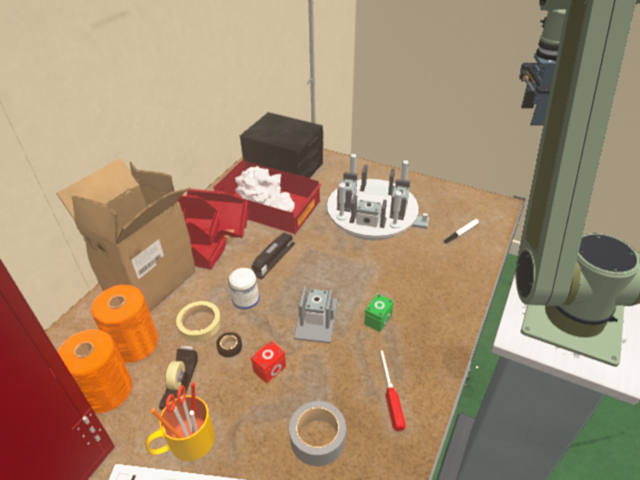

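```bash
python3 -c "
import cv2;a=cv2.imread('pics/side0.png');cv2.imwrite('pics/side0c.png',cv2.resize(a[240:460,190:490],None,fx=2.6,fy=2.6))"
```

```text
(no output)
```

View pics/side0c.png

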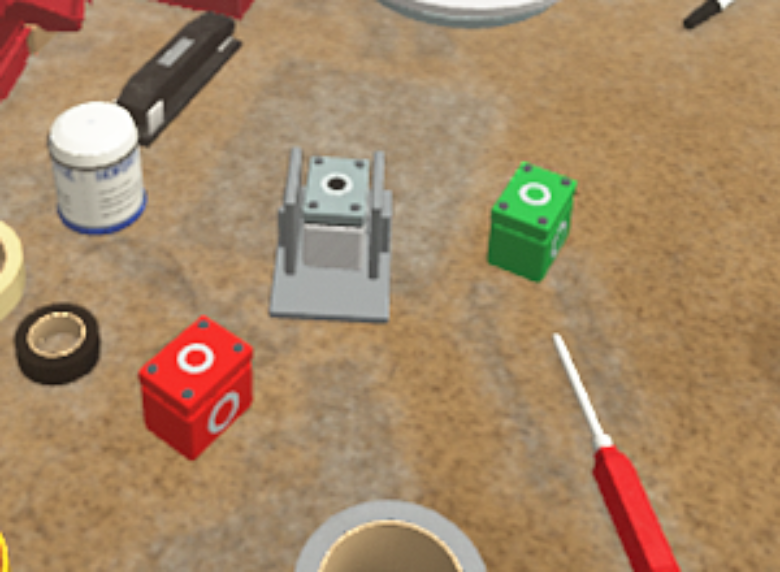

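The pictures show the grey housing in the cradle at scene (317,308). Look-alikes are the green block (378,310), the red block (268,360), and the three bolted housings on the table (about 345,200; 368,213; 400,200). I choose the grey one in the cradle, and the close crop confirms it (aluminium body, grey cover, between the walls). The table axis is at about (0.568,-0.141), and the load station direction is about -167.5°.

```bash
cat > plan.py <<'E'
import numpy as np
from scipy.spatial.transform import Rotation as Ro
from plant import readout
def Rz(a): # tool down, tool z at yaw a (deg)
    a=np.radians(a); z=np.array([np.cos(a),np.sin(a),0]); y=np.array([0,0,-1.]); return np.c_[np.cross(y,z),y,z]
def plan(wps,dec=1):
    s=readout.get_state(); R=np.array(s['orientation']);p=np.array(s['position'])
    for pos,yaw,n in wps:
        p0=p.copy(); rv=(Ro.from_matrix(R).inv()*Ro.from_matrix(Rz(yaw))).as_rotvec(degrees=True)
        rot=[];sl=[]
        for i in range(n):
            d=(R.T@(p0+(np.array(pos)-p0)*(i+1)/n-p)).round(dec); r=(rv/n).round(2)
            rot.append(r.tolist());sl.append(d.tolist() if 0 else (R.T@(p0+(np.array(pos)-p0)*(i+1)/n-p)*1000).round(dec).tolist())
            p=p+R@np.array(sl[-1])/1000; R=R@Ro.from_rotvec(r,degrees=True).as_matrix()
        print(n,'rot',[[float(x)+0 for x in r] for r in rot][0],'\n slide',sl)
    print('end',p.round(4))
E
python3 - <<'E'
from plan import *
plan([((.546,-.244,.224),-12,12),((.546,-.244,.133),-12,3)])
E
```

```text
12 rot [0.0, -4.46, 0.0] 
 slide [[-33.0, 0.1, -10.6], [-33.7, 0.1, -8.0], [-34.3, 0.0, -5.3], [-34.5, 0.1, -2.6], [-34.7, 0.1, 0.0], [-34.5, 0.1, 2.7], [-34.2, 0.1, 5.5], [-33.8, 0.0, 8.0], [-32.9, 0.1, 10.7], [-32.1, 0.1, 13.2], [-30.9, 0.1, 15.6], [-29.6, 0.1, 18.0]]
3 rot [0.0, -0.01, 0.0] 
 slide [[-0.0, 30.3, 0.0], [-0.0, 30.3, 0.0], [-0.0, 30.4, 0.0]]
end [ 0.546 -0.244  0.133]
```

Request:
{"method": "step_arm", "body": {
  "delta_rot": [
    [0,-4.46,0],
    [0,-4.46,0],
    [0,-4.46,0],
    [0,-4.46,0],
    [0,-4.46,0],
    [0,-4.46,0],
    [0,-4.46,0],
    [0,-4.46,0],
    [0,-4.46,0],
    [0,-4.46,0],
    [0,-4.46,0],
    [0,-4.46,0],
    [0,0,0],
    [0,0,0]
  ],
  "slide": [
    [-33,0,-10.6],
    [-33.7,0,-8],
    [-34.3,0,-5.3],
    [-34.5,0,-2.6],
    [-34.7,0,0],
    [-34.5,0,2.7],
    [-34.2,0,5.5],
    [-33.8,0,8],
    [-32.9,0,10.7],
    [-32.1,0,13.2],
    [-30.9,0,15.6],
    [-29.6,0,18],
    [0,0,0],
    [0,0,0]
  ],
  "jaw": [0,0,0,0,0,0,0,0,0,0,0,0,0,0]
}}

```text
time: 2.4
position: [0.5461, -0.2436, 0.2247]
orientation: [[-0.207, -0.001, 0.978], [-0.978, -0.0, -0.207], [0.0, -1.0, -0.001]]
force: [0.5, 0.0, -0.1]
gripper_width: 0.0006
```

Run:
```python
from h import *
s=readout.get_state(); print(s['position'],s['gripper_width'],s['time'])
im=optics.read_camera('wrist'); save('w1',im)
for l in('post','hub','nest'): print(l,lm('wrist',l))
```

```text
[ 0.54612316 -0.24356577  0.22467734] 0.0005879988272534574 2.4
post [(0.74, [0.5107, -0.2258, 0.1525], None)]
hub [(0.97, [0.569, -0.1389, 0.0413], None)]
nest [(0.82, [0.5841, -0.2161, 0.0422], None)]
```

View pics/w1.png

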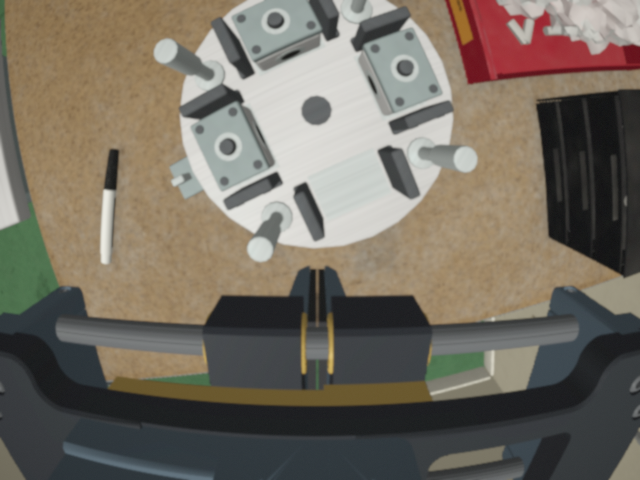

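The pointer is at (182,178), the empty nest at (355,195), and the post to push at (262,248). The closed fingers are at (317,270), behind the post on the clockwise-push side. Now lower and push round.

Request:
{"method": "step_arm", "body": {
  "delta_rot": [
    [0,0,0],
    [0,0,0],
    [0,0,0],
    [0,4,0],
    [0,4,0],
    [0,4,0],
    [0,4,0],
    [0,4,0],
    [0,4,0],
    [0,4,0],
    [0,4,0],
    [0,4,0],
    [0,4,0],
    [0,4,0]
  ],
  "slide": [
    [0,30.4,0],
    [0,30.4,0],
    [0,30.4,0],
    [-0.3,0,-7.4],
    [-0.3,0,-7.4],
    [-0.3,0,-7.4],
    [-0.3,0,-7.4],
    [-0.3,0,-7.4],
    [-0.3,0,-7.4],
    [-0.3,0,-7.4],
    [-0.3,0,-7.4],
    [-0.3,0,-7.4],
    [-0.3,0,-7.4],
    [-0.3,0,-7.4]
  ],
  "jaw": [0,0,0,0,0,0,0,0,0,0,0,0,0,0]
}}

```text
time: 4.0
position: [0.48, -0.2014, 0.1342]
orientation: [[-0.832, 0.002, 0.555], [-0.555, -0.004, -0.832], [0.001, -1.0, 0.004]]
force: [-0.4, -4.4, -0.3]
gripper_width: -0.0
```

Run:
```python
from h import *
s=readout.get_state(); p=s['position']; d=p[:2]-np.array([.5685,-.14]); print(p,np.hypot(*d),np.degrees(np.arctan2(d[1],d[0])),s['force'],s['time'])
im=optics.read_camera('wrist')
for l in('post','hub','nest'):
  for q in lm('wrist',l):
    v=np.array(q[1][:2])-[.5685,-.14]; print(l,q,np.degrees(np.arctan2(v[1],v[0])))
```

```text
[ 0.48004101 -0.20139379  0.13421578] 0.10767632345307863 -145.23792966023157 [-0.43492856 -4.35059625 -0.3167069 ] 4.0
hub (0.96, [0.5676, -0.1387, 0.0397], None) 124.69515353123384
nest (0.84, [0.5446, -0.2068, 0.0444], None) -109.68641860057666
```

Request:
{"method": "step_arm", "body": {
  "delta_rot": [
    [0,4,0],
    [0,4,0],
    [0,4,0],
    [0,4,0],
    [0,4,0],
    [0,4,0],
    [0,4,0],
    [0,4,0],
    [0,4,0],
    [0,0,0],
    [0,0,0],
    [0,0,0],
    [0,0,0],
    [0,0,0],
    [0,0,0],
    [0,0,0]
  ],
  "slide": [
    [-0.4,0,-7.4],
    [-0.4,0,-7.4],
    [-0.4,0,-7.4],
    [-0.4,0,-7.4],
    [-0.4,0,-7.4],
    [-0.4,0,-7.4],
    [-0.4,0,-7.4],
    [-0.4,0,-7.4],
    [-0.4,0,-7.4],
    [0,-20,0],
    [0,-30,0],
    [0,-30,0],
    [0,-30,0],
    [0,-20,0],
    [0,0,0],
    [0,0,0]
  ],
  "jaw": [0,0,0,0,0,0,0,0,0,0,0,0,0,0,91,91]
}}

```text
time: 5.8
position: [0.4633, -0.1358, 0.2633]
orientation: [[-0.999, -0.0, -0.035], [0.035, 0.0, -0.999], [0.0, -1.0, -0.0]]
force: [0.5, 0.3, -0.6]
gripper_width: 0.0137
```

Run:
```python
from h import *
s=readout.get_state(); print(s['position'],s['force'],s['time'])
for c in ('wrist','scene','side'):
  im=optics.read_camera(c)
  for l in('post','hub','nest','load_mark'):
   for q in lm(c,l,2):
    v=np.array(q[1][:2])-[.5685,-.14]; print(c,l,q,np.degrees(np.arctan2(v[1],v[0])))
```

```text
[ 0.46327816 -0.13578405  0.26333933] [ 0.48481864  0.31841038 -0.62144801] 5.8
wrist post (0.6, [0.4753, -0.0822, 0.151], None) 148.193982705112
wrist hub (0.69, [0.736, 0.1365, -0.0009], None) 58.79307981586646
wrist hub (0.64, [0.5685, -0.1409, 0.0397], None) -90.0
wrist nest (0.71, [0.4945, -0.1548, 0.0434], None) -168.6900675259798
wrist load_mark (0.95, [0.4906, -0.1568, 0.0411], None) -167.829919855715
scene post (0.67, [0.4813, -0.0871, 0.1546], [398.0, 190.0]) 148.75684806929672
scene post (0.48, [0.4888, -0.1569, 0.0405], [400.0, 209.0]) -168.02803694739993
scene hub (0.57, [0.5364, 0.2631, 0.0086], [318.0, 315.0]) 94.55301802131238
scene nest (0.81, [0.4946, -0.155, 0.0369], [398.0, 210.0]) -168.52615286922727
scene load_mark (0.93, [0.4847, -0.1585, 0.0415], [402.0, 209.0]) -167.5508501736302
side post (0.88, [0.4822, -0.084, 0.1518], [400.0, 191.0]) 147.020493470822
side post (0.37, [0.497, -0.1569, 0.0385], [396.0, 216.0]) -166.70142966950573
side hub (0.85, [0.5672, -0.1402, 0.0424], [368.0, 212.0]) -171.25383773744554
side nest (0.83, [0.4927, -0.1581, 0.0433], [398.0, 215.0]) -166.57003844759092
side load_mark (0.93, [0.4971, -0.1601, 0.0387], [397.0, 216.0]) -164.277419896162
```

The table is indexed: nest at about -168.6° against load_mark at -167.8°. Now over to the cradle.

Request:
{"method": "step_arm", "body": {
  "delta_rot": [
    [0,0,0],
    [0,0,0],
    [0,0,0],
    [0,0,0],
    [0,0,0],
    [0,0,0],
    [0,0,0],
    [0,0,0],
    [0,0,0],
    [0,0,0],
    [0,0,0],
    [0,0,0]
  ],
  "slide": [
    [-6,0,-40.4],
    [-6,0,-40.4],
    [-6,0,-40.4],
    [-6,0,-40.4],
    [-6,0,-40.4],
    [-6,0,-40.4],
    [-6,0,-40.4],
    [-6,0,-40.4],
    [-6,0,-40.4],
    [-6,0,-40.4],
    [0,0,0],
    [0,0,0]
  ],
  "jaw": [91,91,91,91,91,91,91,91,91,91,91,91]
}}

```text
time: 7.75
position: [0.5375, 0.2663, 0.2632]
orientation: [[-0.999, -0.001, -0.034], [0.034, -0.001, -0.999], [0.001, -1.0, 0.001]]
force: [0.4, 0.0, -0.1]
gripper_width: 0.0911
```

```bash
cat >> h.py <<'E'
def w2plane(px,z,s=None):
    "undistort wrist fisheye pixels to world plane z"
    m=optics.camera_model('wrist'); s=s or readout.get_state(); T=np.eye(4);T[:3,:3]=s['orientation'];T[:3,3]=s['position'];T=T@np.array(m['T_tool_cam'])
    K=m['intrinsics']; u=(np.asarray(px,float)-K[:2,2])/K[0,0]; r=np.linalg.norm(u,axis=1,keepdims=True); d=np.c_[u/np.maximum(r,1e-9)*np.sin(r),np.cos(r)]@T[:3,:3].T
    return (T[:3,3]+d*((z-T[2,3])/d[:,2:]))[:,:2]
E
python3 - <<'E'
from h import *
s=readout.get_state(); print(s['position'],s['qpos'],s['time'])
im=optics.read_camera('wrist'); save('w2',im)
for l in('housing','cradle'):
  print(l,lm('wrist',l))
  for d in optics.regions_of('wrist',l)[:3]:
    m=d['mask']; c=np.argwhere(m)[:,::-1]; print(l,d['p'],c.mean(0),m.sum(),cv2.minAreaRect(c.astype(np.float32)))
E
```

```text
[0.53751502 0.26633627 0.26318152] [ 4.41241788e-01  3.39851390e-01  1.43805028e+00 -7.09428744e-04
  1.36494321e+00  2.04584979e+00] 7.75
housing [(0.87, [0.4032, 0.2107, 0.002], None), (0.85, [0.539, 0.2635, 0.006], None), (0.8, [0.5626, 0.4381, 0.0018], None)]
housing 0.88 [163.21497585 197.72187716] 2898 ((162.4990997314453, 197.80413818359375), (65.64076232910156, 49.113731384277344), 12.264774322509766)
housing 0.66 [367.53276699 311.08070388] 1648 ((368.5, 310.0), (32.0, 59.0), 90.0)
housing 0.56 [318.17945109 216.66150598] 2842 ((317.4000244140625, 215.70001220703125), (50.28021240234375, 61.66440963745117), 71.56504821777344)
cradle [(0.8, [0.5345, 0.2651, 0.002], None)]
cradle 0.94 [311.76553438 208.95874068] 6035 ((314.16058349609375, 213.44158935546875), (84.66683959960938, 114.48392486572266), 70.01689147949219)
cradle 0.47 [597.36866508 189.6789877 ] 15529 ((591.5, 192.5), (199.0, 95.0), 90.0)
```

View pics/w2.png

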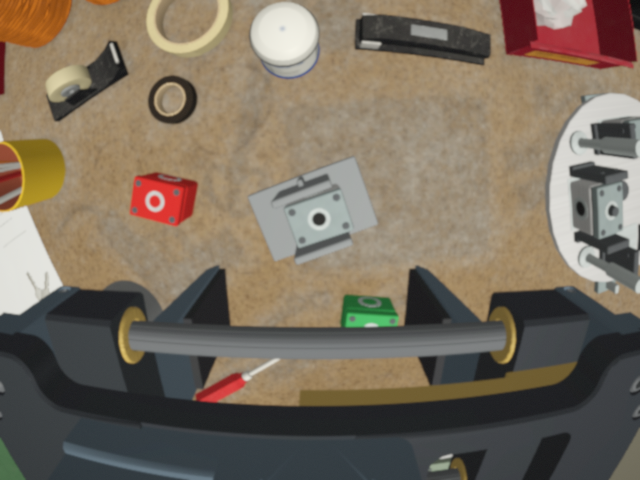

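The housing cover is at (318,218) in the cradle, and the green block at (370,310) is beside it but about 120 mm off. The cradle's long axis is tilted about 20° in the image. I'll compute the yaw from the floor corners.

Run:
```python
from h import *
im=cv2.imread('pics/w2.png')
cv2.imwrite('pics/w2c.png',cv2.resize(im[145:275,235:390],None,fx=4.6,fy=4.6,interpolation=cv2.INTER_CUBIC))
P=w2plane([(249,196),(355,157),(377,222),(275,260)],.008); print(P.round(4),P.mean(0))
for a,b in((0,1),(3,2),(0,3),(1,2)):
  v=P[b]-P[a]; print(np.linalg.norm(v),np.degrees(np.arctan2(v[1],v[0])))
print(w2plane([(319,219)],.064))
```

```text
[[0.556  0.3404]
 [0.5951 0.2189]
 [0.5199 0.1948]
 [0.4784 0.3155]] [0.53734969 0.26740638]
0.12763718576140629 -72.13010387955555
0.1276273037079764 -71.0405561001771
0.08148243880943555 -162.20181105629985
0.07905565058537145 -162.22789823630114
[[0.5375767  0.26157437]]
```

View pics/w2c.png

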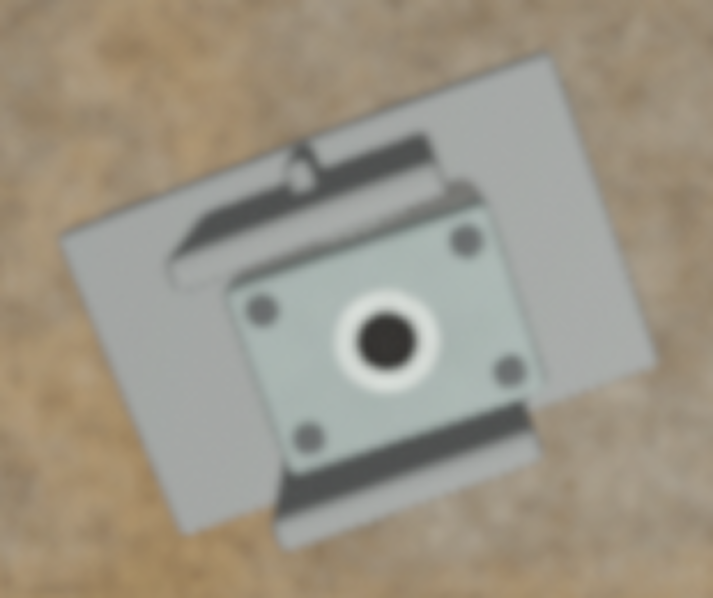

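The corners give 128×80 mm against the nominal 130×84, so they agree, with cradle yaw about -71.7°. The housing centre is about (0.538,0.262). Descend and grip along its 60 mm axis.

Request:
{"method": "step_arm", "body": {
  "delta_rot": [
    [0,-6.8,0],
    [0,-6.8,0],
    [0,-6.8,0],
    [0,0,0],
    [0,0,0],
    [0,0,0],
    [0,0,0],
    [0,0,0],
    [0,0,0],
    [0,0,0],
    [0,0,0],
    [0,0,0]
  ],
  "slide": [
    [0,0,0],
    [0,0,0],
    [0,0,0],
    [0.7,35,3.8],
    [0,35,0],
    [0,35,0],
    [0,30,0],
    [0,28,0],
    [0,25,0],
    [0,25,0],
    [0,18,0],
    [0,0,0]
  ],
  "jaw": [91,91,91,91,91,91,91,91,91,91,91,91],
  "squeeze": 25
}}

```text
time: 9.2
position: [0.5366, 0.2604, 0.0305]
orientation: [[-0.949, -0.005, 0.314], [-0.314, -0.002, -0.949], [0.005, -1.0, 0.001]]
force: [-0.3, 0.2, -0.5]
gripper_width: 0.0912
```

Request:
{"method": "step_arm", "body": {
  "delta_rot": [
    [0,0,0],
    [0,0,0],
    [0,0,0],
    [0,0,0],
    [0,0,0],
    [0,0,0],
    [0,0,0],
    [0,0,0],
    [0,0,0],
    [0,0,0]
  ],
  "slide": [
    [0,0,0],
    [0,0,0],
    [0,0,0],
    [0,0,0],
    [0,0,0],
    [0,0,0],
    [0,0,0],
    [0,0,0],
    [0,0,0],
    [0,0,0]
  ],
  "jaw": [50,50,50,50,50,50,50,50,50,50]
}}

```text
time: 10.2
position: [0.5386, 0.2626, 0.0337]
orientation: [[-0.949, 0.001, 0.315], [-0.315, 0.001, -0.949], [-0.001, -1.0, -0.001]]
force: [-2.0, 1.3, 6.3]
gripper_width: 0.0599
```

Request:
{"method": "step_arm", "body": {
  "delta_rot": [
    [0,0,0],
    [0,0,0],
    [0,0,0],
    [0,0,0],
    [0,0,0],
    [0,0,0],
    [0,0,0],
    [0,0,0],
    [0,0,0],
    [0,0,0],
    [0,0,0],
    [0,0,0],
    [0,0,0],
    [0,0,0],
    [0,0,0],
    [0,0,0],
    [0,0,0],
    [0,0,0]
  ],
  "slide": [
    [0,-10,0],
    [0,-20,0],
    [0,-20,0],
    [0,-20,0],
    [0,-20,0],
    [0,-2,0],
    [10,0,22],
    [12.4,0,27.2],
    [12.4,0,27.2],
    [12.4,0,27.2],
    [12.4,0,27.2],
    [12.4,0,27.2],
    [0,0,0],
    [0,25,0],
    [0,25,0],
    [0,20,0],
    [0,15,0],
    [0,0,0]
  ],
  "jaw": [50,50,50,50,50,50,50,50,50,50,50,50,50,50,50,50,50,50]
}}

```text
time: 12.0
position: [0.5175, 0.0895, 0.0371]
orientation: [[-0.949, -0.006, 0.316], [-0.316, -0.001, -0.949], [0.006, -1.0, -0.001]]
force: [-0.5, 0.3, -2.3]
gripper_width: 0.06
```

Run:
```python
from h import *
s=readout.get_state(); print(s['position'],s['qpos'],s['force'],s['gripper_width'])
im=optics.read_camera('side'); print(lm('side','housing'),lm('side','cradle'))
im=im; save('s2',cv2.resize(im[150:400,220:470],None,fx=2.2,fy=2.2))
```

```text
[0.51754375 0.08949897 0.03708498] [ 1.49386770e-01  4.39400594e-01  1.92207899e+00 -1.07800228e-04
  7.86390690e-01  1.39913424e+00] [-0.46775781  0.28776043 -2.27393498] 0.06003501285324784
[(0.7, [0.5666, 0.4364, 0.0023], [265.0, 397.0]), (0.56, [0.4008, 0.2066, -0.0026], [395.0, 336.0]), (0.43, [0.5208, 0.0858, 0.0065], [356.0, 280.0])] [(0.86, [0.5363, 0.2709, 0.0003], [318.0, 337.0])]
```

View pics/s2.png

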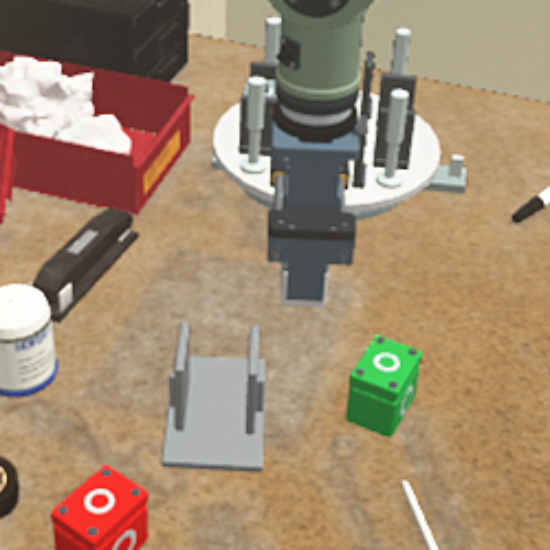

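The cradle is empty and the housing hangs between the fingers at about (303,285), upright. Lower it slowly until it touches.

Request:
{"method": "step_arm", "body": {
  "delta_rot": [
    [0,0,0],
    [0,0,0],
    [0,0,0],
    [0,0,0],
    [0,0,0],
    [0,0,0]
  ],
  "slide": [
    [0,4,0],
    [0,4,0],
    [0,3,0],
    [0,2,0],
    [0,1,0],
    [0,0,0]
  ],
  "jaw": [50,50,50,50,50,50]
}}

```text
time: 12.75
position: [0.5198, 0.0894, 0.0258]
orientation: [[-0.949, 0.0, 0.315], [-0.315, -0.0, -0.949], [-0.0, -1.0, 0.0]]
force: [-0.7, -0.9, -2.4]
gripper_width: 0.0596
```

Request:
{"method": "step_arm", "body": {
  "delta_rot": [
    [0,0,0],
    [0,0,0],
    [0,0,0]
  ],
  "slide": [
    [0,1,0],
    [0,1,0],
    [0,0,0]
  ],
  "jaw": [50,50,50]
}}

```text
time: 13.05
position: [0.5199, 0.0894, 0.0257]
orientation: [[-0.949, 0.001, 0.315], [-0.315, 0.0, -0.949], [-0.001, -1.0, 0.0]]
force: [-3.8, -0.9, 13.9]
gripper_width: 0.06
```

Request:
{"method": "step_arm", "body": {
  "delta_rot": [
    [0,0,0],
    [0,0,0],
    [0,0,0],
    [0,0,0],
    [0,0,0],
    [0,0,0],
    [0,0,0],
    [0,0,0],
    [0,0,0],
    [0,0,0]
  ],
  "slide": [
    [0,0,0],
    [0,0,0],
    [0,0,0],
    [0,0,0],
    [0,0,0],
    [0,-20,0],
    [0,-30,0],
    [0,-30,0],
    [0,-30,0],
    [0,0,0]
  ],
  "jaw": [91,91,91,91,91,91,91,91,91,91]
}}

```text
time: 14.05
position: [0.5225, 0.0899, 0.1377]
orientation: [[-0.949, 0.009, 0.315], [-0.315, 0.001, -0.949], [-0.009, -1.0, 0.002]]
force: [-0.5, -0.5, 0.2]
gripper_width: 0.0912
```

Request:
{"method": "step_arm", "body": {
  "delta_rot": [
    [0,-8.2,0],
    [0,-8.2,0],
    [0,-8.2,0],
    [0,-8.2,0],
    [0,-8.2,0],
    [0,-8.2,0],
    [0,-8.2,0],
    [0,-8.2,0],
    [0,-8.2,0],
    [0,-8.2,0],
    [0,-8,0],
    [0,0,0],
    [0,0,0]
  ],
  "slide": [
    [0,0,0],
    [0,0,0],
    [0,0,0],
    [0,0,0],
    [0,0,0],
    [0,0,0],
    [0,0,0],
    [0,0,0],
    [0,0,0],
    [0,0,0],
    [0,0,0],
    [0,0,0],
    [0,0,0]
  ],
  "jaw": [91,91,91,91,91,91,91,91,91,91,91,91,91]
}}

```text
time: 15.35
position: [0.5194, 0.0894, 0.133]
orientation: [[0.312, -0.001, 0.95], [-0.95, -0.0, 0.312], [-0.0, -1.0, -0.001]]
force: [-0.6, -0.4, 0.9]
gripper_width: 0.0912
```

Run:
```python
from h import *
s=readout.get_state(); print(s['position'],s['qpos'],s['time'],np.degrees(np.arctan2(s['orientation'][1][2],s['orientation'][0][2])))
im=optics.read_camera('wrist'); save('w3',im)
for l in('housing','nest','hub','load_mark'): print(l,lm('wrist',l))
```

```text
[0.51936682 0.08938163 0.13300597] [ 1.48651682e-01  3.23323268e-01  1.81016033e+00 -9.03386912e-05
  1.00938746e+00 -1.69065558e-01] 15.35 18.206620453565897
housing [(0.93, [0.4054, 0.2103, 0.0024], None), (0.78, [0.5226, 0.09, -0.0016], None)]
nest [(0.42, [0.718, 0.2907, -0.0031], None)]
hub []
load_mark []
```

View pics/w3.png

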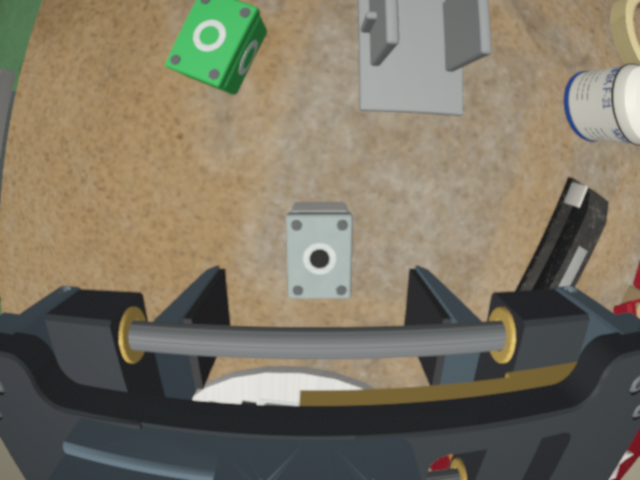

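The housing stands square to and centred between the open fingers, with its cover at (319,258). Descend and regrip on the 44 mm width.

Request:
{"method": "step_arm", "body": {
  "delta_rot": [
    [0,0,0],
    [0,0,0],
    [0,0,0],
    [0,0,0],
    [0,0,0],
    [0,0,0],
    [0,0,0],
    [0,0,0],
    [0,0,0],
    [0,0,0],
    [0,0,0],
    [0,0,0],
    [0,0,0],
    [0,0,0],
    [0,0,0],
    [0,0,0],
    [0,0,0]
  ],
  "slide": [
    [0,25,0],
    [0,25,0],
    [0,25,0],
    [0,20,0],
    [0,10,0],
    [0,0,0],
    [0,0,0],
    [0,0,0],
    [0,0,0],
    [0,0,0],
    [0,0,0],
    [0,0,0],
    [0,0,0],
    [0,0,0],
    [0,0,0],
    [0,0,0],
    [0,0,0]
  ],
  "jaw": [91,91,91,91,91,91,35,35,35,35,35,35,35,35,35,35,35],
  "squeeze": 25
}}

```text
time: 17.3
position: [0.5201, 0.0895, 0.029]
orientation: [[0.315, 0.001, 0.949], [-0.949, 0.0, 0.315], [0.0, -1.0, 0.001]]
force: [0.6, 0.2, 3.5]
gripper_width: 0.0437
```

Run:
```python
from plan import *
s=readout.get_state();p=s['position'];print(p)
plan([((p[0],p[1],.204),18.35,8),((.507,-.06,.204),12.1,6)])
```

```text
[0.52011154 0.08952086 0.02896957]
8 rot [-0.01, 0.0, 0.0] 
 slide [[0.0, -21.9, 0.0], [0.0, -21.9, 0.0], [0.0, -21.8, 0.0], [0.0, -21.9, 0.0], [0.0, -21.9, 0.1], [0.0, -21.9, -0.0], [0.0, -21.9, -0.1], [0.0, -21.8, 0.0]]
6 rot [0.01, 1.05, 0.0] 
 slide [[23.0, 0.0, -9.9], [23.1, 0.0, -9.5], [23.3, 0.0, -9.1], [23.5, 0.0, -8.6], [23.6, 0.0, -8.3], [23.8, 0.0, -7.7]]
end [ 0.507 -0.06   0.204]
```

Request:
{"method": "step_arm", "body": {
  "delta_rot": [
    [0,0,0],
    [0,0,0],
    [0,0,0],
    [0,0,0],
    [0,0,0],
    [0,0,0],
    [0,0,0],
    [0,0,0],
    [0,0,0],
    [0,1.05,0],
    [0,1.05,0],
    [0,1.05,0],
    [0,1.05,0],
    [0,1.05,0],
    [0,1,0],
    [0,0,0],
    [0,0,0]
  ],
  "slide": [
    [0,-12,0],
    [0,-20,0],
    [0,-24,0],
    [0,-24,0],
    [0,-24,0],
    [0,-24,0],
    [0,-24,0],
    [0,-15,0],
    [0,-8,0],
    [23,0,-9.9],
    [23.1,0,-9.5],
    [23.3,0,-9.1],
    [23.5,0,-8.6],
    [23.6,0,-8.3],
    [23.8,0,-7.7],
    [0,0,0],
    [0,0,0]
  ],
  "jaw": [35,35,35,35,35,35,35,35,35,35,35,35,35,35,35,35,35]
}}

```text
time: 19.0
position: [0.506, -0.0602, 0.2032]
orientation: [[0.209, -0.002, 0.978], [-0.978, 0.001, 0.209], [-0.001, -1.0, -0.002]]
force: [0.2, 0.6, -2.7]
gripper_width: 0.0439
```

Run:
```python
from h import *
s=readout.get_state(); print(s['position'],s['gripper_width'],s['time'],np.degrees(np.arctan2(s['orientation'][1][2],s['orientation'][0][2])))
im=optics.read_camera('wrist'); save('w4',im)
for l in('nest','hub','load_mark','post','housing'): print(l,lm('wrist',l))
for c in('scene','side'):
  optics.read_camera(c)
  for l in('nest','hub'): print(c,l,lm(c,l,1))
from plan import plan
plan([((.4947,-.1559,.204),12.1,5)])
```

```text
[ 0.50596842 -0.06015377  0.20318452] 0.04394356307476538 19.0 12.056339599275384
nest []
hub []
load_mark []
post []
housing [(0.81, [0.5091, -0.0587, 0.1707], None)]
scene nest [(0.79, [0.493, -0.1521, 0.0392], [398.0, 210.0])]
scene hub [(0.9, [0.5672, -0.1454, 0.0407], [373.0, 204.0])]
side nest [(0.72, [0.496, -0.1576, 0.0385], [397.0, 216.0])]
side hub [(0.66, [0.5649, -0.1412, 0.0388], [369.0, 214.0])]
5 rot [0.0, 0.01, 0.0] 
 slide [[18.3, -0.0, -6.4], [18.2, -0.1, -6.4], [18.3, -0.0, -6.3], [18.2, -0.1, -6.4], [18.3, -0.0, -6.4]]
end [ 0.4947 -0.1559  0.204 ]
```

Request:
{"method": "step_arm", "body": {
  "delta_rot": [
    [0,0,0],
    [0,0,0],
    [0,0,0],
    [0,0,0],
    [0,0,0],
    [0,0,0],
    [0,0,0],
    [0,0,0]
  ],
  "slide": [
    [18.3,0,-6.4],
    [18.3,0,-6.4],
    [18.3,0,-6.4],
    [18.3,0,-6.4],
    [18.3,0,-6.4],
    [0,0,0],
    [0,0,0],
    [0,0,0]
  ],
  "jaw": [35,35,35,35,35,35,35,35]
}}

```text
time: 20.4
position: [0.4947, -0.1556, 0.2037]
orientation: [[0.21, -0.0, 0.978], [-0.978, 0.0, 0.21], [-0.0, -1.0, 0.0]]
force: [0.2, 0.1, -3.7]
gripper_width: 0.0444
```

Run:
```python
from h import *
s=readout.get_state(); print(s['position'],s['force'],s['gripper_width'],s['time'])
im=optics.read_camera('wrist'); save('w4',im)
for l in('nest','hub','load_mark','post','housing'): print(l,lm('wrist',l))
```

```text
[ 0.49467131 -0.15561875  0.20372116] [ 0.24459202  0.10334629 -3.65597047] 0.04436527455437554 20.4
nest [(0.87, [0.4943, -0.1571, 0.0405], None)]
hub [(0.93, [0.5689, -0.1428, 0.0405], None)]
load_mark [(0.92, [0.4924, -0.1575, 0.0425], None), (0.65, [0.7334, 0.1341, 0.0028], None)]
post [(0.7, [0.475, -0.0805, 0.1563], None)]
housing [(0.85, [0.4947, -0.1575, 0.1737], None)]
```

View pics/w4.png

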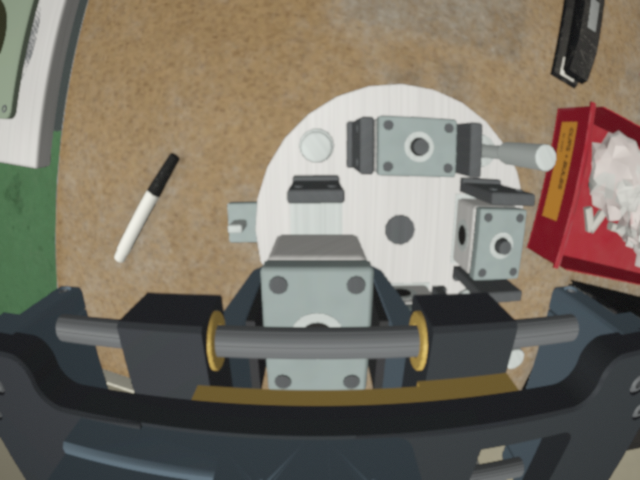

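The housing at (317,325) is held square. The near jaw is at (316,188), the pointer at (237,222) and the hub at (400,229). A jaw crop will check the lateral fit.

Run:
```python
from h import *
im=cv2.imread('pics/w4.png')
cv2.imwrite('pics/w4c.png',cv2.resize(im[165:285,255:385],None,fx=5,fy=5,interpolation=cv2.INTER_CUBIC))
# predicted pixels of jaw corners given nest pose
m=optics.camera_model('wrist'); s=readout.get_state(); T=np.eye(4);T[:3,:3]=s['orientation'];T[:3,3]=s['position'];T=np.linalg.inv(T@np.array(m['T_tool_cam']))
K=m['intrinsics']
a=np.radians(12.1); X=np.array([np.cos(a),np.sin(a)]);Y=np.array([-np.sin(a),np.cos(a)]);n=np.array([.4943,-.1560])
for y,z in((.045,.112),(.035,.112),(.045,.042)):
  for x in(-.02,.02):
    c=T@np.r_[n+x*X+y*Y,z,1]; r=np.hypot(*c[:2]);th=np.arctan2(r,c[2]); px=K[:2,2]+K[0,0]*th*c[:2]/r; print(y,z,x,px.round(1),'crop',((px-[255,165])*5).round())
```

```text
0.045 0.112 -0.02 [288.2 187.2] crop [166. 111.]
0.045 0.112 0.02 [347.  187.2] crop [460. 111.]
0.035 0.112 -0.02 [288.4 201.7] crop [167. 183.]
0.035 0.112 0.02 [346.7 201.6] crop [459. 183.]
0.045 0.042 -0.02 [294.4 177.3] crop [197.  62.]
0.045 0.042 0.02 [340.6 177.3] crop [428.  62.]
```

View pics/w4c.png

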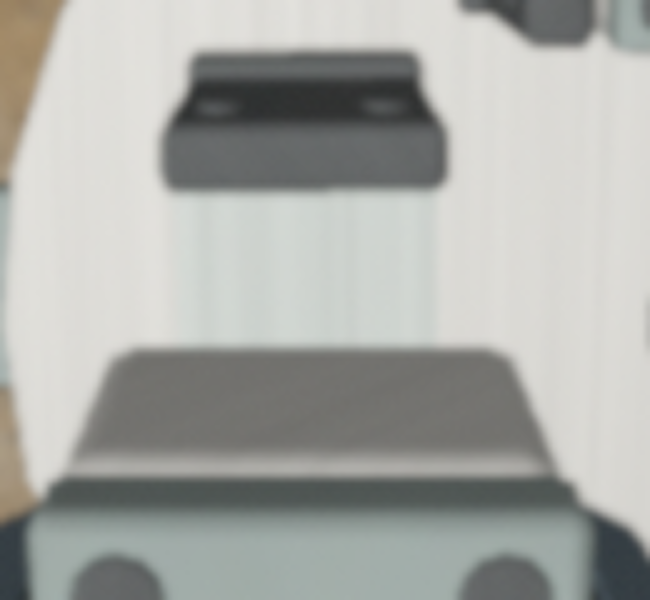

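Run:
```python
from h import *
s=readout.get_state();p=s['position'];R=np.array(s['orientation'])
a=np.radians(12.1); M=np.array([[np.cos(a),np.sin(a)],[-np.sin(a),np.cos(a)]])
f=lambda px,z:(M@(w2plane([px],z)[0]-p[:2])*1000).round(1)
print('bottom edge',f((255+115/5,165+350/5),.1747),f((255+510/5,165+350/5),.1747))
print('jaw inner top',f((255+165/5,165+188/5),.112),f((255+447/5,165+188/5),.112),'outer',f((255+305/5,165+120/5),.112))
```

```text
bottom edge [-21.4  27.4] [20.2 27.4]
jaw inner top [-20.8  34.3] [18.  34.3] outer [-1.5 43.6]
```

The fit is aligned to about 1 mm. Lower it, slowly once between the jaws.

Request:
{"method": "step_arm", "body": {
  "delta_rot": [
    [0,0,0],
    [0,0,0],
    [0,0,0],
    [0,0,0],
    [0,0,0],
    [0,0,0],
    [0,0,0],
    [0,0,0]
  ],
  "slide": [
    [-0.7,20,-0.8],
    [0,20,0],
    [0,15,0],
    [0,10,0],
    [0,10,0],
    [0,10,0],
    [0,0,0],
    [0,0,0]
  ],
  "jaw": [35,35,35,35,35,35,35,35]
}}

```text
time: 21.5
position: [0.494, -0.1558, 0.1189]
orientation: [[0.21, 0.0, 0.978], [-0.978, -0.0, 0.21], [0.0, -1.0, 0.0]]
force: [0.2, -0.2, -2.4]
gripper_width: 0.0438
```

Request:
{"method": "step_arm", "body": {
  "delta_rot": [
    [0,0,0],
    [0,0,0],
    [0,0,0],
    [0,0,0],
    [0,0,0],
    [0,0,0],
    [0,0,0]
  ],
  "slide": [
    [0,10,0],
    [0,10,0],
    [0,10,0],
    [0,8,0],
    [0,4,0],
    [0,0,0],
    [0,0,0]
  ],
  "jaw": [35,35,35,35,35,35,35]
}}

```text
time: 22.2
position: [0.4939, -0.1558, 0.0768]
orientation: [[0.21, 0.0, 0.978], [-0.978, -0.0, 0.21], [0.0, -1.0, 0.0]]
force: [0.9, 1.5, -1.8]
gripper_width: 0.0441
```

No jaw contact. About 6 mm to go.

Request:
{"method": "step_arm", "body": {
  "delta_rot": [
    [0,0,0],
    [0,0,0],
    [0,0,0],
    [0,0,0],
    [0,0,0]
  ],
  "slide": [
    [0,2,0],
    [0,2,0],
    [0,1,0],
    [0,0,0],
    [0,0,0]
  ],
  "jaw": [35,35,35,35,35]
}}

```text
time: 22.7
position: [0.4938, -0.1558, 0.0718]
orientation: [[0.21, 0.0, 0.978], [-0.978, -0.0, 0.21], [0.0, -1.0, 0.0]]
force: [1.1, -0.3, -2.0]
gripper_width: 0.044
```

Request:
{"method": "step_arm", "body": {
  "delta_rot": [
    [0,0,0],
    [0,0,0],
    [0,0,0]
  ],
  "slide": [
    [0,1,0],
    [0,0,0],
    [0,0,0]
  ],
  "jaw": [35,35,35]
}}

```text
time: 23.0
position: [0.4939, -0.1558, 0.0709]
orientation: [[0.21, 0.001, 0.978], [-0.978, -0.0, 0.21], [0.0, -1.0, 0.0]]
force: [-0.1, 0.5, -1.8]
gripper_width: 0.0438
```

Request:
{"method": "step_arm", "body": {
  "delta_rot": [
    [0,0,0],
    [0,0,0],
    [0,0,0]
  ],
  "slide": [
    [0,1,0],
    [0,0,0],
    [0,0,0]
  ],
  "jaw": [35,35,35]
}}

```text
time: 23.3
position: [0.4939, -0.1558, 0.0709]
orientation: [[0.21, 0.001, 0.978], [-0.978, -0.0, 0.21], [0.001, -1.0, 0.001]]
force: [-2.2, 0.3, 7.1]
gripper_width: 0.0436
```

Floor contact (force rose to +7 N and z stopped at 0.0709). Release gently, rise, and check.

Request:
{"method": "step_arm", "body": {
  "delta_rot": [
    [0,0,0],
    [0,0,0],
    [0,0,0],
    [0,0,0],
    [0,0,0],
    [0,0,0],
    [0,0,0],
    [0,0,0],
    [0,0,0],
    [0,0,0],
    [0,0,0],
    [0,0,0]
  ],
  "slide": [
    [0,0,0],
    [0,0,0],
    [0,0,0],
    [0,0,0],
    [0,0,0],
    [0,-10,0],
    [0,-20,0],
    [0,-30,0],
    [0,-40,0],
    [0,-40,0],
    [0,0,0],
    [0,0,0]
  ],
  "jaw": [50,60,70,70,70,70,70,70,70,70,70,70]
}}

```text
time: 24.5
position: [0.494, -0.1558, 0.211]
orientation: [[0.21, 0.003, 0.978], [-0.978, -0.001, 0.21], [0.001, -1.0, 0.002]]
force: [-0.0, -0.8, -0.3]
gripper_width: 0.0698
```

Run:
```python
from h import *
s=readout.get_state(); print(s['position'],s['force'],s['gripper_width'],s['time'])
im=optics.read_camera('wrist'); save('w5',im)
for c in('wrist','scene','side'):
  if c!='wrist': optics.read_camera(c)
  for l in('nest','hub','load_mark','housing','stapler','oil_filter'): print(c,l,lm(c,l))
```

```text
[ 0.49399822 -0.15582468  0.21104418] [-0.0470111  -0.78539992 -0.33151104] 0.06984728544912015 24.5
wrist nest []
wrist hub [(0.74, [0.5649, -0.1375, 0.0447], None)]
wrist load_mark []
wrist housing [(0.83, [0.4932, -0.1571, 0.0409], None)]
wrist stapler [(0.89, [0.7298, 0.1377, -0.0007], None)]
wrist oil_filter []
scene nest [(0.95, [0.4957, -0.1552, 0.0388], [398.0, 209.0])]
scene hub [(0.62, [0.565, -0.1387, 0.0424], [373.0, 205.0])]
scene load_mark [(0.58, [0.4912, -0.1556, 0.0419], [399.0, 209.0])]
scene housing [(0.94, [0.5587, 0.438, -0.0016], [272.0, 371.0]), (0.73, [0.4068, 0.2069, -0.0009], [378.0, 319.0]), (0.66, [0.4897, -0.1547, 0.0407], [400.0, 209.0])]
scene stapler [(0.91, [0.7321, 0.1409, 0.0003], [273.0, 259.0])]
scene oil_filter [(0.95, [0.7221, 0.2926, -0.0034], [245.0, 300.0])]
side nest [(0.91, [0.4958, -0.1599, 0.04], [397.0, 215.0])]
side hub [(0.63, [0.5665, -0.1404, 0.0415], [368.0, 213.0]), (0.32, [0.7213, 0.2906, -0.0057], [229.0, 320.0]), (0.3, [0.4987, -0.1559, 0.0373], [396.0, 217.0])]
side load_mark [(0.8, [0.4944, -0.1601, 0.0394], [398.0, 216.0])]
side housing [(0.78, [0.566, 0.4386, 0.0028], [265.0, 398.0]), (0.63, [0.402, 0.2035, -0.0056], [395.0, 335.0]), (0.58, [0.496, -0.159, 0.0396], [397.0, 216.0])]
side stapler [(0.57, [0.7348, 0.1414, 0.0009], [258.0, 273.0])]
side oil_filter [(0.59, [0.7229, 0.2908, -0.0042], [228.0, 319.0])]
```

View pics/w5.png

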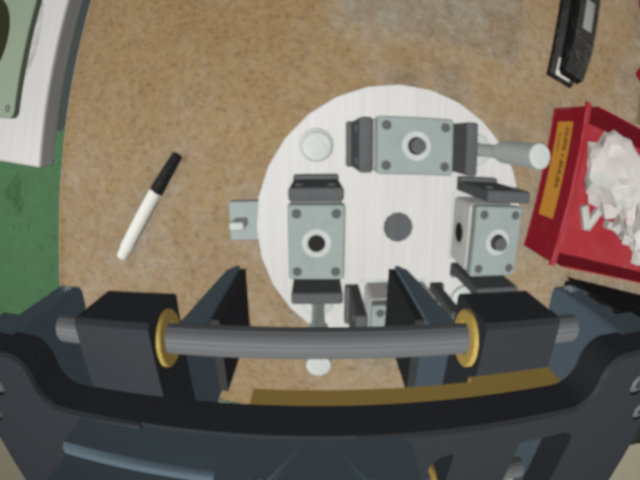

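The housing sits squarely between both jaws: cover at (316,240), jaws at (316,188) and (316,290). It is level with the bolted ones and in line with the pointer (237,222), and the gripper is clear above.

```bash
python3 -c "
from plant import robot; print(robot.close_job())"
```

```text
the job is handed in; nothing more can be done
None
```

I indexed the table one step clockwise, moved the pump housing from the cradle to the empty nest and handed the job in at about 25 s of the 67 s allowed. No verdict was reported back.

- **Table:** I pushed the post round with closed fingers and the table settled by itself. The nest then measured about -168.6° against -167.8° for the load mark, well inside the 0.06 rad (3.4°) limit.
- **Housing:** I took it out of the cradle by its ends, set it on the clear bench, regripped it on its 44 mm width and lowered it between the jaws. Contact with the nest floor showed as a force rise to about 7 N, and I released it there.
- **Last checks:** The final wrist picture shows it square between both jaws, with the gripper clear above. The wrist camera put it within about 2 mm of where I reckoned the nest centre to be, at the height of the disc top.
- **Bystanders:** The stapler and oil filter read within a few millimetres of their starting positions, which is network noise.
- **Disagreements:** In the final pictures the networks disagreed by up to about 6 mm. The scene camera placed the housing 6 mm from the nest in x and the side camera less than 1 mm, so I relied on the wrist view and the floor contact. The wrist camera could not detect the nest once it was filled, and missed the oil filter.

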